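# Find the empty pocket of a dark-storage magazine by touch and load it

## Task

Find the one empty pocket of the covered sample magazine by pressing down the feeler pins on its cover: a pin over a jar stops part-way, the pin over the empty pocket goes right down. Only when it is found, bring the loose sample jar into that pocket: stand it on the carriage, slide the carriage into line with the pocket, push the jar fully home with the push rod, and pull the rod all the way back. Keep the jar upright and leave the flask, beaker, dropper bottle and petri dish where they are.

Things in the scene. Friction and masses are not known exactly. Their poses are not given: they have to be found in the camera images.
- jar_center (a point): centre of the loose sample jar that is to be stored: a white jar with a snap lid, 50 mm in diameter, 53 mm tall, 70 g, standing upright on the bench to the right of the magazine; the centre is 26.5 mm above its foot; z along the jar's axis
- magazine: fixed grey hood, 276 x 132 mm, 100 mm tall, over a row of four pockets, with a rail bed at its open side. Origin: on the bench, under the middle of the open face; x along the row (pitch 66 mm), towards the robot, y level, into the pockets, z up. Three pockets hold a jar like the loose one, one is empty; which one varies and cannot be seen: a black flap hides each mouth
- pocket0 (a point): where the centre of a jar lies when fully home in pocket 0, the pocket nearest the robot: 95 mm behind the open face, 38.5 mm above the bench; axes as the magazine's. The pocket is 60 mm wide, 82 mm high, 126 mm deep, its floor 12 mm above the bench; the light flap at its mouth hangs from the top edge, swings inward before a pushed jar and falls shut behind it
- pocket1 (a point): where the centre of a jar lies when fully home in pocket 1, the pocket second from the robot: 95 mm behind the open face, 38.5 mm above the bench; axes as the magazine's. The pocket is 60 mm wide, 82 mm high, 126 mm deep, its floor 12 mm above the bench; the light flap at its mouth hangs from the top edge, swings inward before a pushed jar and falls shut behind it
- pocket2 (a point): where the centre of a jar lies when fully home in pocket 2, the pocket third from the robot: 95 mm behind the open face, 38.5 mm above the bench; axes as the magazine's. The pocket is 60 mm wide, 82 mm high, 126 mm deep, its floor 12 mm above the bench; the light flap at its mouth hangs from the top edge, swings inward before a pushed jar and falls shut behind it
- pocket3 (a point): where the centre of a jar lies when fully home in pocket 3, the pocket farthest from the robot: 95 mm behind the open face, 38.5 mm above the bench; axes as the magazine's. The pocket is 60 mm wide, 82 mm high, 126 mm deep, its floor 12 mm above the bench; the light flap at its mouth hangs from the top edge, swings inward before a pushed jar and falls shut behind it
- feeler0_top (a point): top centre of the black button (32 mm wide, 140 mm above the bench when up) of the feeler pin through the cover over pocket 0; it moves with the pin
- feeler0 (a joint): how far feeler pin 0 is pressed down, m: 0 up, 0.026 fully down. A light spring (about 2 N, 3 N fully down) lifts it again. Over an empty pocket it goes down the whole 26 mm, over a jar it meets the lid after about 11 mm and stops hard
- feeler1_top (a point): top centre of the black button (32 mm wide, 140 mm above the bench when up) of the feeler pin through the cover over pocket 1; it moves with the pin
- feeler1 (a joint): how far feeler pin 1 is pressed down, m: 0 up, 0.026 fully down. A light spring (about 2 N, 3 N fully down) lifts it again. Over an empty pocket it goes down the whole 26 mm, over a jar it meets the lid after about 11 mm and stops hard
- feeler2_top (a point): top centre of the black button (32 mm wide, 140 mm above the bench when up) of the feeler pin through the cover over pocket 2; it moves with the pin
- feeler2 (a joint): how far feeler pin 2 is pressed down, m: 0 up, 0.026 fully down. A light spring (about 2 N, 3 N fully down) lifts it again. Over an empty pocket it goes down the whole 26 mm, over a jar it meets the lid after about 11 mm and stops hard
- feeler3_top (a point): top centre of the black button (32 mm wide, 140 mm above the bench when up) of the feeler pin through the cover over pocket 3; it moves with the pin
- feeler3 (a joint): how far feeler pin 3 is pressed down, m: 0 up, 0.026 fully down. A light spring (about 2 N, 3 N fully down) lifts it again. Over an empty pocket it goes down the whole 26 mm, over a jar it meets the lid after about 11 mm and stops hard
- carriage (a joint): position of the carriage along its rails, m: 0 in line with pocket 0, then 0.066, 0.132, 0.198 in line with pockets 1, 2, 3. Stiff slide (about 1.5 N), stays where it is left
- carriage_seat (a point): where the middle of the jar's foot belongs on the carriage, 13 mm above the bench, 50 mm before the hood's open face; axes as the magazine's. The carriage is an aluminium plate with a 6 mm high lip on either side (58 mm between them), open towards the pocket and towards the rod; the jar may stand up to 7 mm nearer the rod or 18 mm nearer the hood
- pusher (a joint): how far the carriage's push rod is pushed towards the pocket, m: 0 fully back, 0.154 fully in. Fully in leaves the jar home. Stiff slide (about 1.2 N), stays where it is left
- pusher_grip (a point): grip point on the push rod's handle, an upright dark round post, 16 mm thick, top 139 mm above the bench; on its axis, 21 mm below its top. It rides on the carriage: moved along the row it takes the carriage along, moved along the magazine's y it moves the rod, which pushes the jar. The post stays outside the hood; at rest it is 180 mm before the open face
- flask: bystander: conical glass flask, 63 mm wide, 108 mm tall, at the far right; origin at its foot
- beaker: bystander: empty glass beaker, 55 mm wide, 62 mm tall, at the near right; origin at its foot
- dropper: bystander: brown dropper bottle, 33 mm wide, 104 mm tall, at the left; origin at its foot
- dish: bystander: flat covered petri dish, 61 mm wide, 16 mm tall, at the near left; origin at its foot
There are look-alikes about, which are no part of the job. What is shaped like the part that bears jar_center but purple is not meant.

How it is judged (in metres and radians):
On the way, in this order (a step that is already met when the one before it is completed fails the run):
1. the feeler pin over the empty pocket has been pressed right down (at least 20 mm) (value of joint any of feeler0, feeler1, feeler2, feeler3 above 0.02 m), for 0.05 s.
2. the jar stands on the carriage (its middle within 25 mm of the seat) and is not held (horizontal distance between jar_center and carriage_seat below 0.025 m and z of jar_center in the frame of carriage_seat below 0.031 m and contact force between the fingers and jar below 0.1 N), for 0.1 s.
3. the jar is home in the empty pocket (((horizontal distance between jar_center and pocket0 below 0.014 m and z of jar_center in the frame of pocket0 between -0.006 and 0.006 m) or (horizontal distance between jar_center and pocket1 below 0.014 m and z of jar_center in the frame of pocket1 between -0.006 and 0.006 m) or (horizontal distance between jar_center and pocket2 below 0.014 m and z of jar_center in the frame of pocket2 between -0.006 and 0.006 m) or (horizontal distance between jar_center and pocket3 below 0.014 m and z of jar_center in the frame of pocket3 between -0.006 and 0.006 m))), for 0.1 s.
At the end, for the whole second after the job is handed in: The jar stands upright (within 0.1 rad) and at rest on the floor of the pocket that was empty, within 14 mm of its home position in the horizontal, and the push rod is back to within 12 mm of its rear stop; the carriage may stay anywhere (((horizontal distance between jar_center and pocket0 below 0.014 m and z of jar_center in the frame of pocket0 between -0.006 and 0.006 m) or (horizontal distance between jar_center and pocket1 below 0.014 m and z of jar_center in the frame of pocket1 between -0.006 and 0.006 m) or (horizontal distance between jar_center and pocket2 below 0.014 m and z of jar_center in the frame of pocket2 between -0.006 and 0.006 m) or (horizontal distance between jar_center and pocket3 below 0.014 m and z of jar_center in the frame of pocket3 between -0.006 and 0.006 m)) and angle between jar_center's own z axis and vertical below 0.1 rad and linear speed of jar below 0.02 m/s and value of joint pusher below 0.012 m); the robot touches nothing.
It fails at once if the jar is tipped by more than 0.6 rad (angle between jar_center's own z axis and vertical above 0.6 rad).
It fails at once if the flask, beaker, dropper bottle or petri dish is moved by more than 30 mm (distance of any of flask, beaker, dropper, dish from where it was at the start of the episode above 0.03 m).
It also fails if it takes over 72 s, if anything falls off the work surface, if the arm or the gripper's body presses on something with over 40 N, if the wrist force passes 120 N, or if a joint passes its speed limit or range.

## Robot

A 6-joint arm with a two-finger parallel gripper is mounted at the origin on the work surface; the furniture and walls round the work are solid. World frame = base frame: x ahead of the robot, y to its left, z up, the work surface at z = 0. Lengths are in mm, angles in rad, forces in N, time in s.
With the tool pointing down it reaches from about 425 to 950 mm from the base axis. Payload 14.7 kg.
Tool frame: the origin (TCP) lies at the very end of the fingers, on their centre line; the grasp point (between the pads) lies robot.grasp_offset behind it (robot.grasp_offset is the distance from the TCP to the grasp point, in mm); y points along the fingers, z is the direction in which the jaws open and shut, and the axes are right-handed (so a half turn about y gives the same grasp; the last joint's range is limited). The gripper opens to 85 mm and grips with 20 to 120 N. Pads are 22 mm wide; open, the fingers measure 114 mm over their backs; the gripper's body (76 mm by 85 mm) begins 54 mm behind the grasp point. The pads swing forward as they close: fully open they stand 13 mm farther back than shut.
Start: joints at [-1.386, 0.48, 1.596, -0, 1.065, -0.047], TCP at [149.341, -632.605, 231.297] pointing down, gripper open.
Joint ranges: [-2.75, 2.75], [-0.82, 2.05], [0.23, 2.67], [-1.56, 4.7], [0.09, 2.69], [-2.92, 2.92]. Speed limits (rad/s): [1.89, 1.89, 2.39, 3.01, 3.01, 3.01].

## Interface

Orientations are given as a unit quaternion [w, x, y, z].
In Python, from cell import sensors, read_camera, finish_job, spotter, robot gives the robot as it stands.
- The arm moves only by the tool servo_tool, never from a script. Its argument "commands" is a list of rows, each a list of 3 entries, a list of its own where there are three numbers: the shift along the tool's x, y, z in m, then the turn, a rotation vector about the tool's x, y, z in degrees, then the opening in per cent of the stroke, from 0 (shut) to 100 (fully open). In form: [[[dx, dy, dz], [rx, ry, rz], jaw], ...]. A call has 1 to 5 rows; each row shifts and turns the commanded pose from where the row before left it, along the tool's axes as they then stand; what a row does not reach is not made up. A row lasts 1/10 s, in which the tool goes at most 50 mm and 8.59 degrees, less where a joint would pass 70% of its speed; a pose out of reach is approached as far as the arm can. A call is refused whole if a number of a shift passes 0.05 or a number of a turn 8.59, either way. A call with a gripper value outside its range is refused whole. The fingers move at their own pace and stop on an object; the grip force is fixed at half the most. Time passes only in rows, so rows that do not move let the fingers close. It gives the time, the measured TCP pose, the force and the opening at its end, in the units of the state.
- sensors.read_state(): the state, without advancing time (a new reading comes with each control period).
- read_camera(name): name is "side" or "top"; returns a dict with "pixels" (420x560x3 uint8, red, green, blue), "K" (3x3 intrinsics, pixels), "T" (4x4, takes a point from camera to world coordinates). Camera axes: x right, y down, z forward; pixel columns grow to the right and rows downward; lengths in mm; the calibration is good to about 2 mm. A picture is of the moment at which its call begins. There is no depth.
- finish_job(): hands the job in, once; it reports no verdict.
Trained networks look in a picture, given as the dict that the camera call returned (one of the last four; its "shot" number tells which), for a name from the list of things; names that differ only in an ending like _2 or _b are one class to them, and where a whole thing is asked for, a point or a joint stands for the part that bears it (a point fixed in the world has none). Each returns a list of dicts, best first, with "score" (0 to 1); they miss things now and then, are a little off and sometimes report something else, mostly with a low value. They report only what shows in the picture. A call takes as long as a camera call. They do not tell look-alikes from the thing itself.
- spotter.silhouettes(target, picture): "pixels" (420x560 bool, what is visible of it) and "bbox" ([left, top, right, bottom] in pixels, round what is visible of it).
The state is a dict: "time_s": time; "joint_pos": joint angles; "qvel": joint speeds; "joint_torque": joint torques, N m; "eef_pos": TCP position; "orientation": TCP orientation; "contact_force": force on the tool from outside, world axes, zero at the start; "torque": the same for the moment, N m; "grip_width": opening from 0.0 (shut) to 1.0 (fully open).
Only numpy, scipy, OpenCV 4.12 (cv2) and the standard library are available. Lean on these libraries where they do the work, as an engineer would, in place of code of your own. Each camera call takes 0.05 s, during which the arm holds its last target.

## Working session

There is one attempt and no reset: what is moved stays moved. The work goes in short steps, Python scripts to look and compute and a tool call to move; the robot and the scene stay as the last step left them, time stands still between calls to the robot, and variables do not carry over. Pictures are saved under pics/ and viewed, and the job is handed in when it is done.

Besides the shell and the picture viewer there is one more tool, called after "Call:" as name([rows], argument=value, ...), one row to a line, values as JSON. servo_tool: Moves the arm, as the interface text tells. Its arguments: {"type":"object","properties":{"commands":{"type":"array"}},"required":["commands"]}

```bash
mkdir -p pics; ls; python3 - <<'E'
from cell import sensors, read_camera, robot
import cv2
print(sensors.read_state()); print(robot, [a for a in dir(robot) if a[0]!='_'], robot.grasp_offset)
for n in("side","top"):
    p=read_camera(n); cv2.imwrite(f"pics/{n}0.png",p["pixels"][:,:,::-1]); print(n,p["K"].tolist(),p["T"].round(4).tolist())
E
```

```text
pics
{'time_s': 0.0, 'joint_pos': array([-1.38561497e+00,  4.80809359e-01,  1.59685688e+00, -2.10284948e-05,
        1.06510047e+00, -4.65607074e-02]), 'qvel': array([ 0.0007988 ,  0.00096979, -0.0006512 ,  0.00112422, -0.00084723,
        0.00230588]), 'joint_torque': array([ 1.88274134e-03, -9.50643468e+01, -4.30185556e+01,  3.56448700e-04,
        1.24539129e-02,  9.63862522e-05]), 'eef_pos': array([ 149.25221414, -632.21941781,  230.69330999]), 'orientation': array([ 0.08171831, -0.08178878,  0.70277835, -0.70195107]), 'contact_force': array([-0.05110591, -0.24269243,  0.75156462]), 'torque': array([-0.03233077, -0.01530704, -0.00666148]), 'grip_width': 1.0003360114689175}
<Robot object at 0x7fcd6d56fa10> ['Unreachable', 'grasp_offset'] 18.700000000000003
side [[420.18183558730277, 0.0, 274.4824466672231], [0.0, 420.18183558730277, 211.26467117059084], [0.0, 0.0, 1.0]] [[-0.9871, -0.074, 0.142, 324.7655], [-0.1598, 0.3997, -0.9026, 1123.6766], [0.0101, -0.9137, -0.4064, 630.3263], [0.0, 0.0, 0.0, 1.0]]
top [[378.9175502816868, 0.0, 277.54063096988676], [0.0, 378.9175502816868, 202.6830454436858], [0.0, 0.0, 1.0]] [[0.0267, -0.9905, 0.1352, 349.2937], [-0.9996, -0.0262, 0.0055, -4.5639], [-0.0019, -0.1353, -0.9908, 1153.4236], [0.0, 0.0, 0.0, 1.0]]
```

View pics/side0.png

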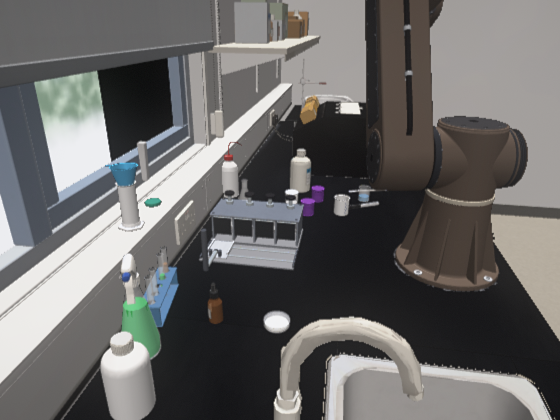

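View pics/top0.png

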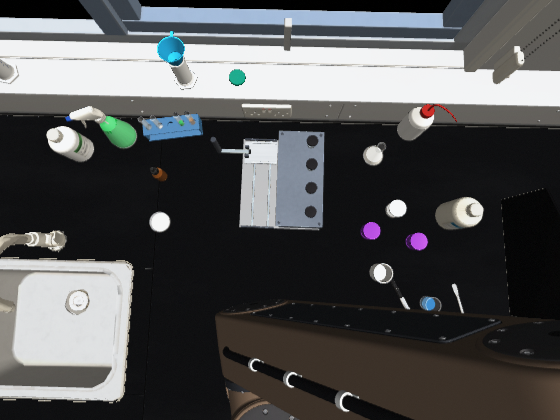

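Top view: there are a white jar at (397,209) and purple look-alikes at (371,231) and (418,241). The flask is at (373,155), the beaker at (381,273), and the magazine spans about (240-325, 130-230) with its open side to the left. The carriage is at the far end, with the handle at (217,145). The white jar fits the description, so I'll measure next.

```bash
cat > h.py <<'E'
from cell import sensors, read_camera, spotter, robot
import numpy as np, cv2
def ray(p,u,v):
    T=p["T"];d=T[:3,:3]@np.linalg.inv(p["K"])@np.array([u,v,1.]);return T[:3,3],d
def atz(p,u,v,z):
    o,d=ray(p,u,v);return o+d*(z-o[2])/d[2]
def proj(p,X):
    T=p["T"];c=T[:3,:3].T@(np.array(X,float)-T[:3,3]);q=p["K"]@c;return q[:2]/q[2]
E
python3 - <<'E'
from h import *
pt=read_camera("top");ps=read_camera("side")
for n in["jar_center","magazine","feeler0_top","feeler1_top","feeler2_top","feeler3_top","carriage","carriage_seat","pusher","pusher_grip","flask","beaker","dropper","dish"]:
  for nm,p in(("top",pt),("side",ps)):
    try:
      for r in spotter.silhouettes(n,p)[:5]:
        ys,xs=np.nonzero(r["pixels"]);print(n,nm,round(r["score"],2),np.round(r["bbox"]),round(xs.mean(),1),round(ys.mean(),1),len(xs))
    except Exception as e: print(n,nm,e)
im=pt["pixels"][:,:,::-1]
cv2.imwrite("pics/mag.png",cv2.resize(im[120:245,205:335],None,fx=4.6,fy=4.6,interpolation=cv2.INTER_CUBIC))
cv2.imwrite("pics/jar.png",cv2.resize(im[180:260,350:440],None,fx=6,fy=6,interpolation=cv2.INTER_CUBIC))
im=ps["pixels"][:,:,::-1]
cv2.imwrite("pics/mags.png",cv2.resize(im[170:280,190:360],None,fx=4.6,fy=4.6,interpolation=cv2.INTER_CUBIC))
E
```

```text
jar_center top 0.78 [384. 201. 407. 216.] 395.1 208.4 281
jar_center top 0.62 [408. 231. 430. 250.] 416.2 241.0 322
jar_center top 0.5 [360. 221. 380. 237.] 370.0 230.0 255
jar_center side 0.64 [309. 188. 325. 203.] 317.4 193.5 199
jar_center side 0.49 [288. 193. 299. 204.] 292.0 194.3 58
jar_center side 0.46 [299. 199. 314. 218.] 307.7 206.8 204
magazine top 0.72 [213. 127. 326. 231.] 281.6 180.2 8044
magazine top 0.6 [305. 206. 317. 216.] 310.3 211.1 108
magazine side 0.94 [199. 191. 304. 271.] 253.4 232.7 6235
feeler0_top top 0.57 [305. 204. 317. 218.] 310.4 211.4 117
feeler0_top top 0.3 [211. 130. 324. 230.] 281.7 180.4 7768
feeler0_top side 0.61 [287. 194. 295. 204.] 290.4 198.9 74
feeler0_top side 0.28 [266. 193. 272. 203.] 269.5 197.2 75
feeler1_top top 0.46 [306. 180. 321. 194.] 310.8 187.1 103
feeler1_top side 0.53 [268. 192. 271. 202.] 269.4 197.3 54
feeler2_top top 0.4 [305. 155. 319. 171.] 311.7 163.3 105
feeler2_top side 0.63 [246. 191. 255. 202.] 249.3 195.9 77
feeler3_top top 0.53 [309. 156. 320. 172.] 311.8 163.3 106
feeler3_top side 0.69 [291. 189. 297. 203.] 290.5 1
[... 830 characters left out ...]
her_grip side 0.71 [199. 229. 218. 271.] 206.0 252.7 238
flask top 0.6 [363. 143. 386. 166.] 373.5 153.8 406
flask top 0.5 [152. 212. 168. 232.] 159.3 221.2 324
flask top 0.29 [211. 129. 324. 232.] 281.6 180.2 8054
flask side 0.42 [236. 181. 247. 201.] 243.4 190.5 127
beaker top 0.57 [370. 263. 390. 284.] 380.8 272.6 350
beaker side 0.49 [337. 196. 351. 216.] 341.2 205.0 287
dropper top 0.69 [149. 167. 168. 179.] 158.2 173.4 169
dropper top 0.25 [305. 134. 320. 146.] 311.6 140.0 137
dropper side 0.71 [208. 285. 225. 325.] 214.6 305.5 430
dish top 0.68 [148. 212. 170. 232.] 159.0 221.2 328
dish top 0.32 [212. 133. 279. 160.] 253.3 151.4 873
dish side 0.68 [263. 309. 289. 334.] 276.3 321.5 454
```

View pics/mag.png

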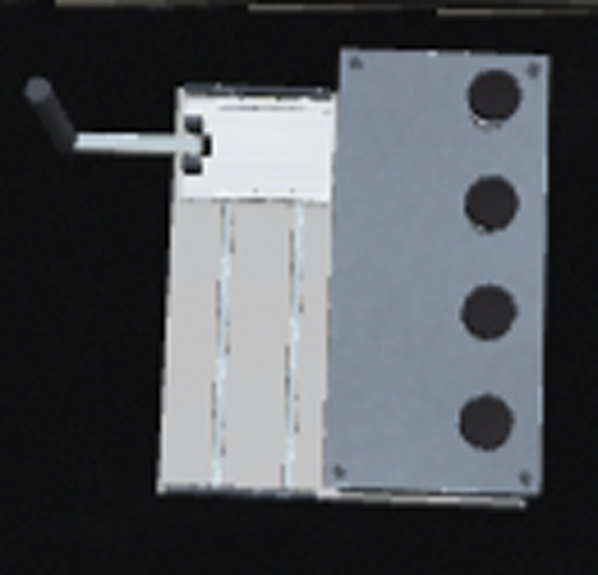

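View pics/jar.png

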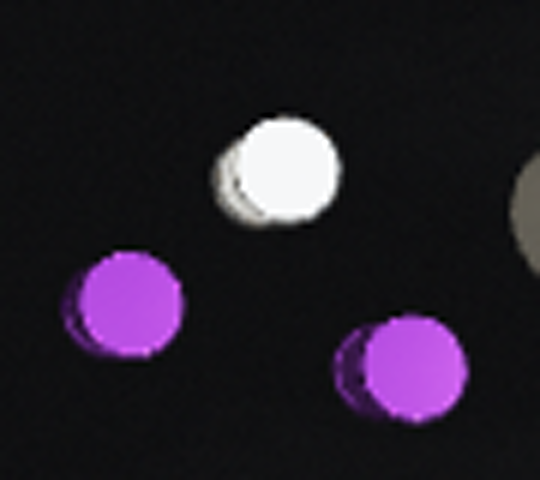

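View pics/mags.png

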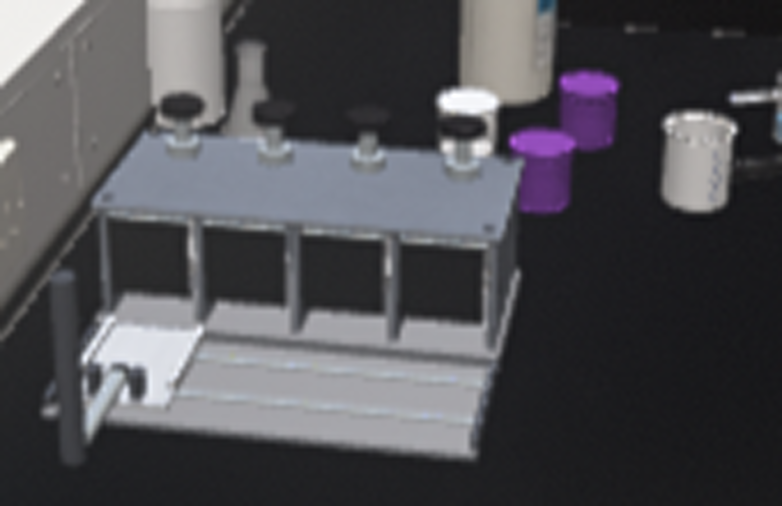

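```bash
python3 - <<'E'
from h import *
pt=read_camera("top")
a=[atz(pt,u,v,z) for u,v,z in[(310.4,211.2,140),(310.8,187.1,140),(311.7,163.3,140),(311.7,140,140)]]
for i in a: print(i.round(1))
f=np.array(a); print("dir",np.polyfit(range(4),f[:,0],1),np.polyfit(range(4),f[:,1],1))
for r in spotter.silhouettes("jar_center",pt)[:3]:
  x0,y0,x1,y1=r["bbox"]; m=r["pixels"];ys,xs=np.nonzero(m); print("jar",atz(pt,xs.mean(),ys.mean(),45).round(1), atz(pt,x0,y0,45).round(1),atz(pt,x1,y1,45).round(1),np.median(pt["pixels"][m],0))
print("handle top",atz(pt,217,141,139).round(1))
for n,u,v,z in(("flask",373.5,153.8,50),("beaker",380.8,272.6,50)):print(n,atz(pt,u,v,z).round(1))
# tcp proj
print(sensors.read_state()["time_s"])
E
```

```text
[466.8 -88.  140. ]
[532.6 -88.1 140. ]
[598.8 -89.6 140. ]
[664.7 -88.6 140. ]
dir [ 65.9906193  466.73943153] [ -0.3378357  -88.05696132]
jar [ 397.4 -402.9   45. ] [ 424.4 -375.4   45. ] [ 368.8 -441.8   45. ] [186.  81. 228.]
jar [ 492.5 -346.8   45. ] [ 521.6 -313.8   45. ] [ 465.7 -376.8   45. ] [246. 247. 248.]
jar [ 426.  -269.5   45. ] [ 441.2 -239.2   45. ] [ 394.5 -292.9   45. ] [184.  79. 227.]
handle top [655.3 172.9 139. ]
flask [ 654.9 -281.4   50. ]
beaker [ 305.5 -299.7   50. ]
1.7
```

```bash
python3 - <<'E'
from h import *
from scipy.spatial.transform import Rotation as R
pt=read_camera("top")
C=lambda x,y:(205+x/4.6-.4,120+y/4.6-.4)
f=np.array([atz(pt,*C(*c),140) for c in[(486,422),(488,312),(492,203),(494,95)]]);print("feelers",f.round(1))
print("face",[atz(pt,*C(*c),100).round(1) for c in[(340,48),(323,488),(550,54),(541,494)]])
print("handle",atz(pt,*C(37,90),139).round(1), "foot of post", atz(pt,*C(68,145),35).round(1))
print("plate corners z13",[atz(pt,*C(*c),13).round(1) for c in[(180,200),(328,200),(180,92),(334,95)]])
print("lid",atz(pt,350+289/6-.4,180+170/6-.4,53).round(1))
s=sensors.read_state();q=s["orientation"];print(R.from_quat([*q[1:],q[0]]).as_matrix().round(3),s["time_s"])
E
```

```text
feelers [[466.4 -87.6 140. ]
 [531.7 -87.8 140. ]
 [597.6 -89.2 140. ]
 [664.  -89.4 140. ]]
face [array([704.3,   4.1, 100. ]), array([428.2,   7.1, 100. ]), array([ 703.8, -127.4,  100. ]), array([ 428.1, -124.8,  100. ])]
handle [660.2 185.2 139. ] foot of post [655.2 182.3  35. ]
plate corners z13 [array([625.3, 109.2,  13. ]), array([627.9,  10. ,  13. ]), array([700. , 112.1,  13. ]), array([700.6,   8. ,  13. ])]
lid [ 493.2 -350.3   53. ]
[[-0.973  0.     0.23 ]
 [-0.23  -0.    -0.973]
 [-0.    -1.     0.   ]] 1.75
```

```bash
cat >> h.py <<'E'
from scipy.spatial.transform import Rotation as R
def mat(s):
    q=s["orientation"];return R.from_quat([*q[1:],q[0]])
def rot_for(yaw): # tool y down, tool z horizontal at yaw
    z=np.array([np.cos(yaw),np.sin(yaw),0]);y=np.array([0,0,-1.]);return R.from_matrix(np.array([np.cross(y,z),y,z]).T)
def plan(target,yaw=None,maxmm=45):
    s=sensors.read_state();Q=mat(s);p=s["eef_pos"];T=np.array(target,float)
    rv=np.zeros(3) if yaw is None else np.degrees((Q.inv()*rot_for(yaw)).as_rotvec())
    n=int(max(1,np.ceil(np.linalg.norm(T-p)/maxmm),np.ceil(np.abs(rv).max()/8.5)))
    print("from",p.round(1),"d",(T-p).round(1),"n",n,"turn/row",(rv/n).round(2),"t",s["time_s"])
    for i in range(n):
        print((Q.inv().apply((T-p)/n)/1000).round(4).tolist()); Q=Q*R.from_rotvec(rv/n,degrees=True)
E
python3 -c "
from h import *
plan((466,-88,165),-0.009)"
```

```text
from [ 149.4 -632.6  231.3] d [316.6 544.6 -66.3] n 15 turn/row [-0.   -5.08  0.  ] t 1.75
[-0.0289, 0.0044, -0.0305]
[-0.0315, 0.0044, -0.0278]
[-0.0338, 0.0044, -0.0249]
[-0.0359, 0.0044, -0.0218]
[-0.0377, 0.0044, -0.0186]
[-0.0392, 0.0044, -0.0151]
[-0.0404, 0.0044, -0.0116]
[-0.0412, 0.0044, -0.008]
[-0.0418, 0.0044, -0.0043]
[-0.042, 0.0044, -0.0006]
[-0.0419, 0.0044, 0.0031]
[-0.0414, 0.0044, 0.0068]
[-0.0407, 0.0044, 0.0105]
[-0.0396, 0.0044, 0.014]
[-0.0382, 0.0044, 0.0175]
```

Call:
servo_tool([
  [[-0.029,0.004,-0.03],[0,-5.08,0],0],
  [[-0.031,0.004,-0.028],[0,-5.08,0],0],
  [[-0.034,0.004,-0.025],[0,-5.08,0],0],
  [[-0.036,0.004,-0.022],[0,-5.08,0],0],
  [[-0.038,0.004,-0.019],[0,-5.08,0],0],
])

```text
time_s: 2.25
eef_pos: [255.3, -449.2, 211.3]
orientation: [-0.235, 0.235, -0.667, 0.667]
contact_force: [1.5, -0.5, -0.3]
grip_width: 0.143
```

Call:
servo_tool([
  [[-0.039,0.004,-0.015],[0,-5.08,0],0],
  [[-0.04,0.004,-0.012],[0,-5.08,0],0],
  [[-0.041,0.004,-0.008],[0,-5.08,0],0],
  [[-0.042,0.004,-0.004],[0,-5.08,0],0],
  [[-0.042,0.004,0],[0,-5.08,0],0],
])

```text
time_s: 2.75
eef_pos: [361.2, -268.3, 191.4]
orientation: [-0.376, 0.376, -0.599, 0.599]
contact_force: [-0.0, 0.5, 0.1]
grip_width: -0.001
```

Call:
servo_tool([
  [[-0.042,0.004,0.003],[0,-5.08,0],0],
  [[-0.041,0.004,0.007],[0,-5.08,0],0],
  [[-0.041,0.004,0.01],[0,-5.08,0],0],
  [[-0.04,0.004,0.014],[0,-5.08,0],0],
  [[-0.038,0.004,0.017],[0,-5.08,0],0],
])

```text
time_s: 3.25
eef_pos: [466.1, -86.1, 171.4]
orientation: [-0.499, 0.499, -0.501, 0.502]
contact_force: [0.6, -0.7, 0.5]
grip_width: 0.005
```

```bash
python3 -c "
from h import *
plan((466.2,-87.8,150),-0.009); s=sensors.read_state(); print(s['contact_force'],s['grip_width'],s['joint_pos'])"
```

```text
from [466.1 -86.1 171.4] d [  0.1  -1.7 -21.4] n 1 turn/row [-0.04  0.21  0.01] t 3.25
[0.0017, 0.0214, 0.0001]
[ 0.55813988 -0.68609515  0.49311433] 0.004774733308289263 [-2.46714743e-01  3.17109965e-01  2.05337741e+00 -1.50904569e-05
  7.70454077e-01 -2.41375551e-01]
```

Call:
servo_tool([
  [[0.002,0.022,0],[0,0,0],0],
  [[0,0.01,0],[0,0,0],0],
  [[0,0.008,0],[0,0,0],0],
  [[0,0.005,0],[0,0,0],0],
  [[0,0,0],[0,0,0],0],
])

```text
time_s: 3.75
eef_pos: [465.1, -90.4, 127.9]
orientation: [-0.497, 0.497, -0.503, 0.503]
contact_force: [-8.5, 7.6, 37.7]
grip_width: -0.0
```

Pin 0 stopped hard at about 12 mm with 38 N, so pocket 0 is full. Next is pin 1, pressed more gently.

Call:
servo_tool([
  [[0,-0.028,0],[0,0,0],0],
  [[0,0,0.033],[0,0,0],0],
  [[0,0,0.033],[0,0,0],0],
  [[0,0.015,0],[0,0,0],0],
  [[0,0.007,0],[0,0,0],0],
])

```text
time_s: 4.25
eef_pos: [531.5, -91.4, 131.8]
orientation: [-0.497, 0.497, -0.503, 0.503]
contact_force: [1.4, -1.1, 2.4]
grip_width: 0.004
```

Call:
servo_tool([
  [[0,0.004,0],[0,0,0],0],
  [[0,0.001,0],[0,0,0],0],
  [[0,0,0],[0,0,0],0],
])

```text
time_s: 4.55
eef_pos: [530.6, -91.0, 128.1]
orientation: [-0.497, 0.498, -0.502, 0.503]
contact_force: [-2.1, -2.2, 11.0]
grip_width: -0.001
```

Call:
servo_tool([
  [[0,0.001,0],[0,0,0],0],
  [[0,0,0],[0,0,0],0],
])

```text
time_s: 4.75
eef_pos: [530.8, -91.1, 128.0]
orientation: [-0.498, 0.497, -0.502, 0.503]
contact_force: [-7.1, -1.3, 28.4]
grip_width: -0.0
```

Pin 1 is blocked too. On to pin 2.

Call:
servo_tool([
  [[0,-0.028,0],[0,0,0],0],
  [[-0.002,0,0.033],[0,0,0],0],
  [[0,0,0.033],[0,0,0],0],
  [[0,0.015,0],[0,0,0],0],
  [[0,0.007,0],[0,0,0],0],
])

```text
time_s: 5.25
eef_pos: [596.8, -89.3, 131.6]
orientation: [0.497, -0.498, 0.503, -0.502]
contact_force: [0.6, -0.5, 2.9]
grip_width: 0.003
```

Call:
servo_tool([
  [[0,0.005,0],[0,0,0],0],
  [[0,0.001,0],[0,0,0],0],
  [[0,0,0],[0,0,0],0],
])

```text
time_s: 5.55
eef_pos: [596.3, -89.1, 126.4]
orientation: [0.497, -0.498, 0.503, -0.502]
contact_force: [-2.1, -0.9, 1.8]
grip_width: 0.002
```

Call:
servo_tool([
  [[0,0.004,0],[0,0,0],0],
  [[0,0.004,0],[0,0,0],0],
  [[0,0.003,0],[0,0,0],0],
  [[0,0,0],[0,0,0],0],
])

```text
time_s: 5.95
eef_pos: [597.1, -89.0, 114.8]
orientation: [0.498, -0.498, 0.502, -0.502]
contact_force: [-1.4, -1.8, 2.7]
grip_width: 0.001
```

Pin 2 goes right down (25 mm at 3 N), so pocket 2 is the empty one. Now I'll fetch the white jar.

Call:
servo_tool([
  [[0,-0.04,0],[0,0,0],100],
  [[0,-0.015,0],[0,0,0],100],
  [[0,0,0],[0,0,0],100],
])

```text
time_s: 6.25
eef_pos: [598.9, -89.2, 172.6]
orientation: [-0.499, 0.497, -0.501, 0.503]
contact_force: [0.2, 0.7, 0.6]
grip_width: 0.507
```

```bash
python3 -c "
from h import *
plan((493.2,-350.3,130),-0.009)"
```

```text
from [598.9 -89.2 172.6] d [-105.7 -261.1  -42.6] n 7 turn/row [-0.03 -0.    0.  ] t 6.25
[0.0374, 0.0061, -0.0148]
[0.0374, 0.0061, -0.0148]
[0.0374, 0.0061, -0.0148]
[0.0374, 0.0061, -0.0148]
[0.0374, 0.0061, -0.0148]
[0.0374, 0.0061, -0.0148]
[0.0374, 0.0061, -0.0148]
```

Call:
servo_tool([
  [[0.037,0,-0.015],[0,0,0],100],
  [[0.037,0.005,-0.015],[0,0,0],100],
  [[0.037,0.009,-0.015],[0,0,0],100],
  [[0.037,0.009,-0.015],[0,0,0],100],
  [[0.037,0.009,-0.015],[0,0,0],100],
])

```text
time_s: 6.75
eef_pos: [519.5, -274.4, 137.1]
orientation: [0.498, -0.498, 0.503, -0.502]
contact_force: [-0.8, -0.6, 0.2]
grip_width: 1.001
```

Call:
servo_tool([
  [[0.037,0.006,-0.015],[0,0,0],100],
  [[0.037,0.005,-0.015],[0,0,0],100],
  [[0,0,0],[0,0,0],100],
])

```text
time_s: 7.05
eef_pos: [487.8, -350.5, 125.7]
orientation: [0.497, -0.497, 0.503, -0.503]
contact_force: [0.1, 0.6, 0.6]
grip_width: 1.0
```

```bash
python3 -c "
from h import *
plan((493.2,-350.3,15),-0.009)
for n in ('top','side'):
  p=read_camera(n); cv2.imwrite(f'pics/{n}1.png',p['pixels'][:,:,::-1])
im=cv2.imread('pics/side1.png');cv2.imwrite('pics/s1c.png',cv2.resize(im[130:240,220:380],None,fx=4.6,fy=4.6))
"
```

```text
from [ 487.8 -350.5  125.7] d [   5.4    0.2 -110.7] n 3 turn/row [ 0.02 -0.07 -0.  ] t 7.05
[-0.0001, 0.0369, 0.0018]
[-0.0001, 0.0369, 0.0018]
[-0.0001, 0.0369, 0.0018]
```

View pics/top1.png

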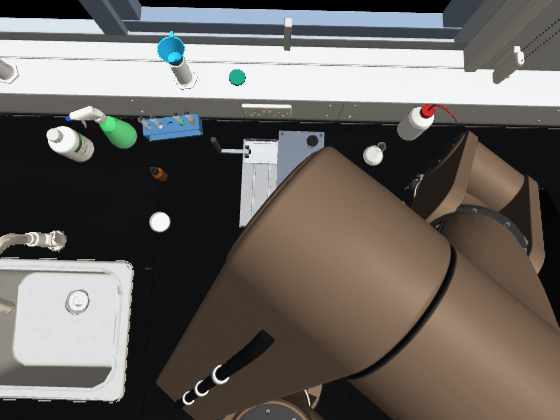

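View pics/s1c.png

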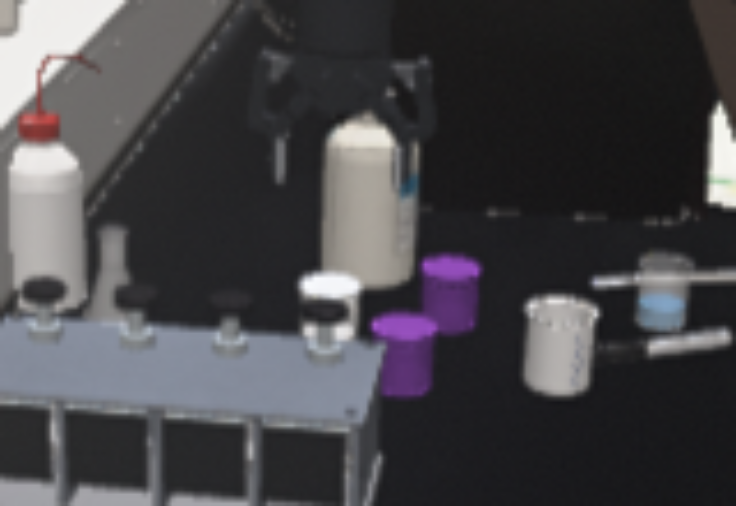

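The side crop shows the open gripper above the white jar, whose lid is at about (291.5,192.5). The purple jars are at (307,207) and (318,194).

```bash
python3 -c "
from h import *
p=read_camera('side'); print(proj(p,(493.2,-350.3,53)))
plan((493.2,-350.3,15),-0.009)
"
```

```text
[291.28053499 191.66145075]
from [ 489.6 -346.6  126.6] d [   3.6   -3.7 -111.6] n 3 turn/row [ 0.01 -0.02 -0.02] t 7.2
[0.0013, 0.0372, 0.0012]
[0.0012, 0.0372, 0.0012]
[0.0012, 0.0372, 0.0012]
```

Call:
servo_tool([
  [[0.003,0.03,0.003],[0,0,0],100],
  [[0,0.03,0],[0,0,0],100],
  [[0,0.03,0],[0,0,0],100],
  [[0,0.02,0],[0,0,0],100],
  [[0,0,0],[0,0,0],100],
])

```text
time_s: 7.7
eef_pos: [492.0, -347.6, 14.8]
orientation: [0.498, -0.498, 0.503, -0.5]
contact_force: [0.6, 0.5, 0.3]
grip_width: 1.0
```

Call:
servo_tool([
  [[0,0,0],[0,0,0],100],
  [[0,0,0],[0,0,0],50],
  [[0,0,0],[0,0,0],0],
  [[0,0,0],[0,0,0],0],
  [[0,0,0],[0,0,0],0],
])

```text
time_s: 8.2
eef_pos: [493.6, -350.6, 18.7]
orientation: [-0.498, 0.498, -0.502, 0.503]
contact_force: [-1.3, 1.9, 10.9]
grip_width: 0.571
```

Call:
servo_tool([
  [[0,0,0],[0,0,0],0],
  [[0,-0.02,0],[0,0,0],0],
  [[0,-0.03,0],[0,0,0],0],
  [[0,0,0],[0,0,0],0],
])

```text
time_s: 8.6
eef_pos: [494.7, -351.5, 71.1]
orientation: [-0.498, 0.497, -0.5, 0.504]
contact_force: [0.1, -0.1, -0.9]
grip_width: 0.566
```

```bash
python3 -c "
from h import *
p=read_camera('side'); im=p['pixels'][:,:,::-1];cv2.imwrite('pics/s2c.png',cv2.resize(im[120:230,220:380],None,fx=4.6,fy=4.6))
s=sensors.read_state();print(s['contact_force'],s['eef_pos'],s['grip_width'])
"
```

```text
[ 0.01406041 -0.27535761 -1.06367998] [ 494.08208789 -351.05434091   69.55962794] 0.5698118009872856
```

View pics/s2c.png

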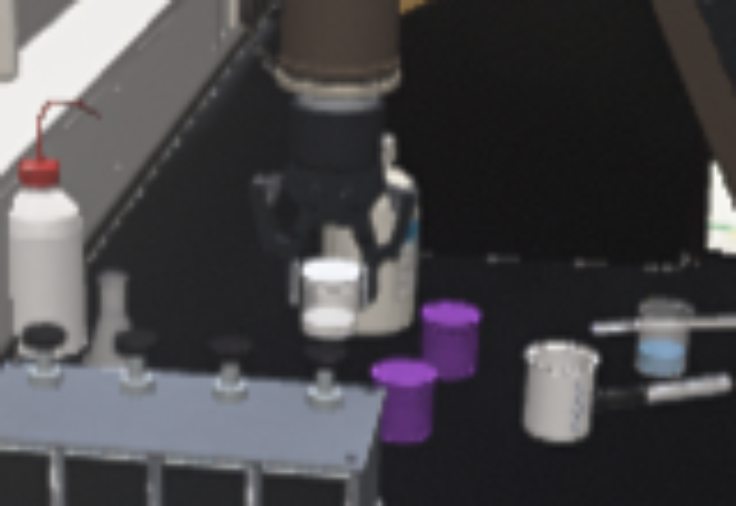

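The jar is held upright. Now I'll measure the carriage accurately.

```bash
python3 -c "
from h import *
a=read_camera('top');b=read_camera('side')
cv2.imwrite('pics/t3c.png',cv2.resize(a['pixels'][125:175,200:290,::-1],None,fx=8,fy=8,interpolation=cv2.INTER_CUBIC))
cv2.imwrite('pics/s3c.png',cv2.resize(b['pixels'][215:280,190:270,::-1],None,fx=8,fy=8,interpolation=cv2.INTER_CUBIC))
print(sensors.read_state()['eef_pos'], proj(b,(494,-351,104)),proj(b,(494,-351,51)))
# predictions: carriage at row offset c (mag x from pocket3 = 0.198)
M=np.array([566,5.6,0]);ex=np.array([-1,.009,0]);ey=np.array([-.009,-1,0])
for c in (.185,.19,.198):
  base=M+ex*(99-c*1000)
  for nm,q in (('posttop',base-ey*180+[0,0,139]),('postz40',base-ey*180+[0,0,40]),('seat',base-ey*50+[0,0,13]),('nearlip',base-ey*50+ex*29+[0,0,19]),('farlip',base-ey*50-ex*29+[0,0,19])):
    print(c,nm,((proj(a,q)-[200,125]+.5)*8).round(),((proj(b,q)-[190,215]+.5)*8).round())
"
```

```text
[ 492.87102248 -350.08280559   67.46729353] [291.4502403  178.84215508] [291.07970626 192.0738376 ]
0.185 posttop [105. 136.] [128. 126.]
0.185 postz40 [150. 213.] [145. 388.]
0.185 seat [497. 244.] [257. 274.]
0.185 nearlip [493. 313.] [331. 267.]
0.185 farlip [500. 166.] [182. 253.]
0.19 posttop [106. 122.] [113. 124.]
0.19 postz40 [151. 200.] [131. 387.]
0.19 seat [498. 231.] [244. 273.]
0.19 nearlip [494. 300.] [318. 266.]
0.19 farlip [500. 154.] [169. 252.]
0.198 posttop [108.  99.] [ 90. 122.]
0.198 postz40 [152. 180.] [108. 385.]
0.198 seat [498. 211.] [223. 271.]
0.198 nearlip [495. 280.] [298. 264.]
0.198 farlip [501. 134.] [148. 250.]
```

View pics/t3c.png

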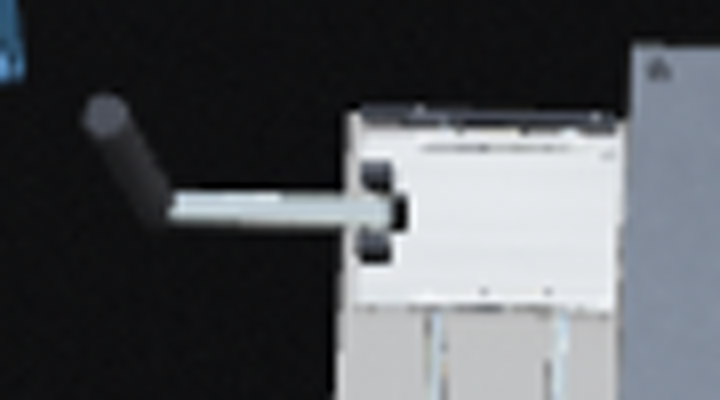

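View pics/s3c.png

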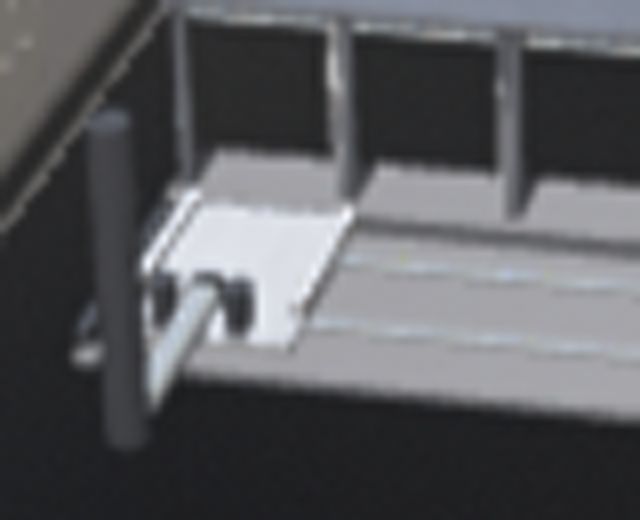

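Both views put the carriage at about 0.192 (seat near (659.5, 55)) with the rod fully back. I'll lift over the hood and carry the jar across.

Call:
servo_tool([
  [[0,-0.03,0],[0,0,0],0],
  [[0,-0.04,0],[0,0,0],0],
  [[0,-0.04,0],[0,0,0],0],
  [[0,-0.025,0],[0,0,0],0],
  [[-0.02,0,0.008],[0,0,0],0],
])

```text
time_s: 9.25
eef_pos: [502.0, -332.6, 205.2]
orientation: [-0.497, 0.497, -0.501, 0.504]
contact_force: [0.8, 0.1, -2.0]
grip_width: 0.57
```

Call:
servo_tool([
  [[-0.035,0,0.015],[0,0,0],0],
  [[-0.035,0,0.015],[0,0,0],0],
  [[-0.035,0,0.015],[0,0,0],0],
  [[-0.035,0,0.015],[0,0,0],0],
  [[-0.035,0,0.015],[0,0,0],0],
])

```text
time_s: 9.75
eef_pos: [577.6, -154.2, 201.2]
orientation: [0.497, -0.498, 0.503, -0.502]
contact_force: [-0.2, -1.2, -0.8]
grip_width: 0.567
```

Call:
servo_tool([
  [[-0.035,0,0.015],[0,0,0],0],
  [[-0.035,0,0.015],[0,0,0],0],
  [[-0.035,0,0.015],[0,0,0],0],
  [[-0.035,0,0.015],[0,0,0],0],
  [[-0.035,0,0.015],[0,0,0],0],
])

```text
time_s: 10.25
eef_pos: [654.2, 20.0, 201.0]
orientation: [0.497, -0.498, 0.503, -0.502]
contact_force: [-0.3, -1.4, -0.6]
grip_width: 0.565
```

Call:
servo_tool([
  [[-0.02,0,0.005],[0,0,0],0],
  [[0,0,0],[0,0,0],0],
  [[0,0,0],[0,0,0],0],
])

```text
time_s: 10.55
eef_pos: [658.8, 38.7, 201.1]
orientation: [0.498, -0.499, 0.502, -0.502]
contact_force: [-0.4, -0.6, -1.3]
grip_width: 0.566
```

```bash
python3 -c "
from h import *
plan((659.5,51,90),-0.009);print(sensors.read_state()['grip_width'])
plan((659.5,51,90),-0.009)
"
```

```text
from [658.8  38.7 201.1] d [   0.7   12.3 -111.1] n 3 turn/row [0.03 0.02 0.  ] t 10.55
[-0.0041, 0.037, 0.0003]
[-0.0041, 0.037, 0.0002]
[-0.0041, 0.037, 0.0002]
0.5660544036439535
from [658.8  38.7 201.1] d [   0.7   12.3 -111.1] n 3 turn/row [0.03 0.02 0.  ] t 10.55
[-0.0041, 0.037, 0.0003]
[-0.0041, 0.037, 0.0002]
[-0.0041, 0.037, 0.0002]
```

Call:
servo_tool([
  [[-0.012,0,0.001],[0,0,0],0],
  [[0,0.03,0],[0,0,0],0],
  [[0,0.04,0],[0,0,0],0],
  [[0,0.04,0],[0,0,0],0],
  [[0,0.03,0],[0,0,0],0],
])

```text
time_s: 11.05
eef_pos: [659.4, 49.9, 60.0]
orientation: [0.497, -0.498, 0.503, -0.502]
contact_force: [0.2, -0.8, -0.5]
grip_width: 0.567
```

Call:
servo_tool([
  [[0,0,0],[0,0,0],0],
  [[0,0,0],[0,0,0],0],
])

```text
time_s: 11.25
eef_pos: [660.5, 50.1, 62.6]
orientation: [0.497, -0.498, 0.503, -0.502]
contact_force: [0.8, -0.2, -0.5]
grip_width: 0.566
```

```bash
python3 -c "
from h import *
plan((659.5,51,32),-0.009)
a=read_camera('top');b=read_camera('side')
im=a['pixels'][125:175,200:290,::-1]
cv2.imwrite('pics/t4c.png',cv2.resize(im,None,fx=8,fy=8,interpolation=cv2.INTER_CUBIC))
cv2.imwrite('pics/s4c.png',cv2.resize(b['pixels'][190:280,170:270,::-1],None,fx=6,fy=6,interpolation=cv2.INTER_CUBIC))
"
```

```text
from [660.5  50.1  62.6] d [ -1.    0.9 -30.6] n 1 turn/row [ 0.04 -0.05 -0.  ] t 11.25
[-0.0009, 0.0306, -0.001]
```

View pics/s4c.png

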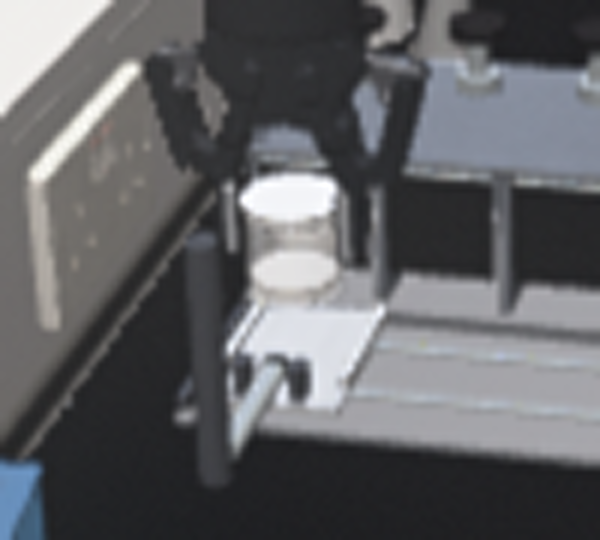

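View pics/t4c.png

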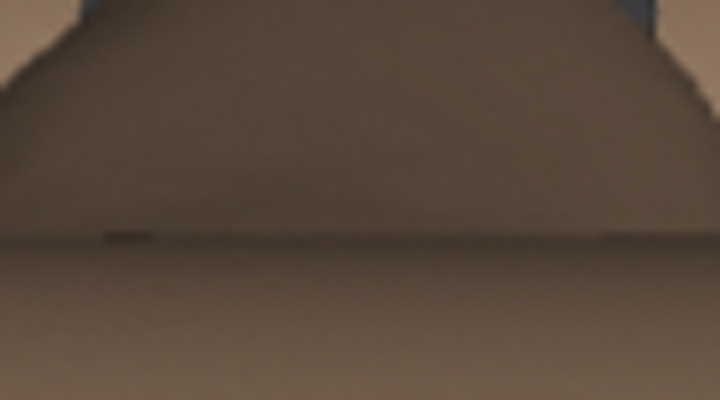

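```bash
python3 -c "
from h import *
b=read_camera('side')
for q in((659.5,50,44),(659.5,50,97),(659.5,50,13),(630.5,50,19),(688.5,50,19)): print(q,((proj(b,q)-[170,190]+.5)*6).round())
plan((659.5,51,32),-0.009)
"
```

```text
(659.5, 50, 44) [299. 295.]
(659.5, 50, 97) [294. 199.]
(659.5, 50, 13) [302. 350.]
(630.5, 50, 19) [357. 344.]
(688.5, 50, 19) [245. 334.]
from [661.9  50.3  64.4] d [ -2.4   0.7 -32.4] n 1 turn/row [-0.17 -0.02 -0.01] t 11.4
[-0.0006, 0.0324, -0.0025]
```

Call:
servo_tool([
  [[-0.001,0.012,-0.001],[0,0,0],0],
  [[0,0.01,0],[0,0,0],0],
  [[0,0.004,0],[0,0,0],0],
  [[0,0,0],[0,0,0],0],
])

```text
time_s: 11.8
eef_pos: [658.8, 51.4, 35.2]
orientation: [0.497, -0.498, 0.503, -0.502]
contact_force: [-1.0, 0.7, 0.0]
grip_width: 0.567
```

Call:
servo_tool([
  [[0,0.002,0],[0,0,0],0],
  [[0,0.002,0],[0,0,0],0],
  [[0,0,0],[0,0,0],0],
])

```text
time_s: 12.1
eef_pos: [659.5, 51.4, 32.2]
orientation: [0.498, -0.498, 0.502, -0.502]
contact_force: [-1.7, 0.1, -0.6]
grip_width: 0.565
```

Call:
servo_tool([
  [[0,0.001,0],[0,0,0],0],
  [[0,0.001,0],[0,0,0],0],
  [[0,0,0],[0,0,0],0],
])

```text
time_s: 12.4
eef_pos: [660.7, 51.5, 31.7]
orientation: [-0.498, 0.497, -0.502, 0.503]
contact_force: [-0.3, 0.4, 13.2]
grip_width: 0.57
```

```bash
python3 -c "
from h import *
b=read_camera('side')
cv2.imwrite('pics/s5c.png',cv2.resize(b['pixels'][190:280,170:270,::-1],None,fx=6,fy=6,interpolation=cv2.INTER_CUBIC))
s=sensors.read_state();print(s['eef_pos'],s['contact_force'])
"
```

```text
[660.72652484  51.47492861  31.66722193] [-1.08104586 -0.3227519  13.47161037]
```

View pics/s5c.png

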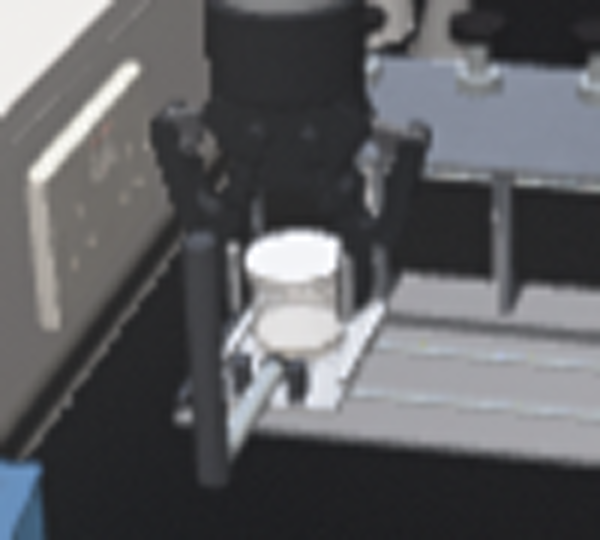

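The jar rests on the plate between the lips (13 N at z 31.7, as expected). Releasing.

Call:
servo_tool([
  [[0,0,0],[0,0,0],80],
  [[0,0,0],[0,0,0],80],
  [[0,0,0],[0,0,0],80],
  [[0,-0.015,0],[0,0,0],80],
  [[0,-0.03,0],[0,0,0],80],
])

```text
time_s: 12.95
eef_pos: [658.0, 51.4, 74.4]
orientation: [0.497, -0.499, 0.503, -0.501]
contact_force: [0.1, -0.0, 0.5]
grip_width: 0.793
```

Call:
servo_tool([
  [[0,-0.04,0],[0,0,0],80],
  [[0,-0.04,0],[0,0,0],80],
  [[0,-0.04,0],[0,0,0],80],
  [[-0.02,0,0],[0,0,0],80],
  [[-0.03,0,0],[0,0,0],80],
])

```text
time_s: 13.45
eef_pos: [660.9, 100.8, 198.3]
orientation: [-0.498, 0.496, -0.502, 0.504]
contact_force: [-0.0, 0.3, -0.3]
grip_width: 0.801
```

```bash
python3 -c "
from h import *
b=read_camera('side')
cv2.imwrite('pics/s6c.png',cv2.resize(b['pixels'][190:280,170:270,::-1],None,fx=6,fy=6,interpolation=cv2.INTER_CUBIC))
plan((660.4,184.8,190),-0.009)
"
```

```text
from [660.3 105.8 197.5] d [ 0.1 79.  -7.5] n 2 turn/row [-0.07 -0.01 -0.05] t 13.5
[-0.0395, 0.0038, -0.0003]
[-0.0395, 0.0038, -0.0003]
```

View pics/s6c.png

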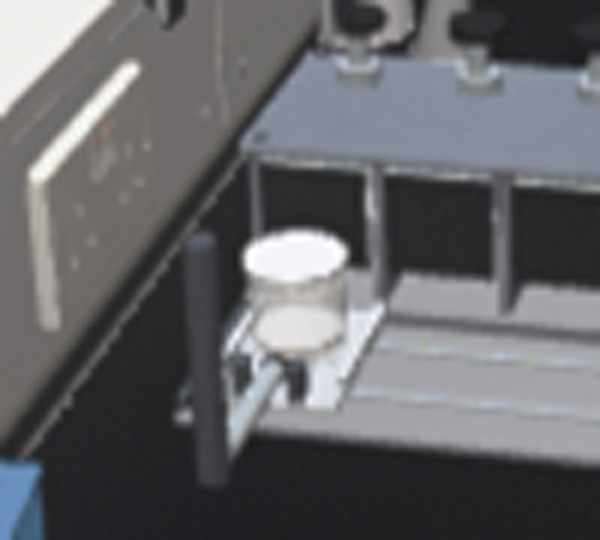

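The jar stands free and centred on the carriage. Next is the post.

Call:
servo_tool([
  [[-0.039,0,0],[0,0,0],80],
  [[-0.039,0,0],[0,0,0],80],
  [[0,0,0],[0,0,0],80],
  [[0,0,0],[0,0,0],80],
])

```text
time_s: 13.9
eef_pos: [660.5, 180.3, 195.9]
orientation: [-0.498, 0.498, -0.502, 0.502]
contact_force: [-0.3, 0.2, 0.2]
grip_width: 0.799
```

```bash
python3 -c "
from h import *
plan((660.4,184.8,100),-0.009)
"
```

```text
from [660.5 180.3 195.9] d [ -0.1   4.5 -95.9] n 3 turn/row [-0.    0.03  0.  ] t 13.9
[-0.0015, 0.032, -0.0]
[-0.0015, 0.032, -0.0]
[-0.0015, 0.032, -0.0]
```

Call:
servo_tool([
  [[-0.004,0.02,0],[0,0,0],80],
  [[0,0.03,0],[0,0,0],80],
  [[0,0.03,0],[0,0,0],80],
  [[0,0.016,0],[0,0,0],80],
  [[0,0,0],[0,0,0],80],
])

```text
time_s: 14.4
eef_pos: [659.5, 182.2, 97.4]
orientation: [0.496, -0.499, 0.503, -0.502]
contact_force: [-0.0, -0.0, 0.5]
grip_width: 0.803
```

Call:
servo_tool([
  [[0,0,0],[0,0,0],80],
  [[0,0,0],[0,0,0],50],
  [[0,0,0],[0,0,0],10],
  [[0,0,0],[0,0,0],5],
  [[0,0,0],[0,0,0],5],
])

```text
time_s: 14.9
eef_pos: [661.1, 183.6, 100.1]
orientation: [-0.498, 0.497, -0.502, 0.502]
contact_force: [-0.6, -0.1, 7.8]
grip_width: 0.173
```

Call:
servo_tool([
  [[0,0,-0.01],[0,0,0],5],
  [[0,0,-0.015],[0,0,0],5],
  [[0,0,-0.015],[0,0,0],5],
  [[0,0,-0.015],[0,0,0],5],
  [[0,0,-0.005],[0,0,0],5],
])

```text
time_s: 15.4
eef_pos: [599.5, 184.1, 100.1]
orientation: [-0.498, 0.498, -0.502, 0.502]
contact_force: [2.4, -1.2, 6.4]
grip_width: 0.172
```

Call:
servo_tool([
  [[0,0,0],[0,0,0],5],
  [[0,0,0],[0,0,0],5],
])

```text
time_s: 15.6
eef_pos: [600.2, 184.2, 100.0]
orientation: [-0.498, 0.498, -0.502, 0.502]
contact_force: [-2.2, -0.5, 8.7]
grip_width: 0.17
```

```bash
python3 -c "
from h import *
b=read_camera('side');a=read_camera('top')
cv2.imwrite('pics/s7c.png',cv2.resize(b['pixels'][190:280,180:300,::-1],None,fx=6,fy=6,interpolation=cv2.INTER_CUBIC))
cv2.imwrite('pics/t7.png',a['pixels'][:,:,::-1])
plan((600.6,184.8,100),-0.009)
for q in((599.5,51,66),(599.5,51,13),(599,5.3,12),(632,5.3,12),(566,5.3,12)): print(q,((proj(b,q)-[180,190]+.5)*6).round())
"
```

```text
from [600.3 184.1 100. ] d [ 0.3  0.7 -0. ] n 1 turn/row [-0.03  0.01 -0.01] t 15.7
[-0.0007, 0.0, 0.0002]
(599.5, 51, 66) [355. 266.]
(599.5, 51, 13) [358. 361.]
(599, 5.3, 12) [379. 320.]
(632, 5.3, 12) [317. 315.]
(566, 5.3, 12) [442. 325.]
```

View pics/s7c.png

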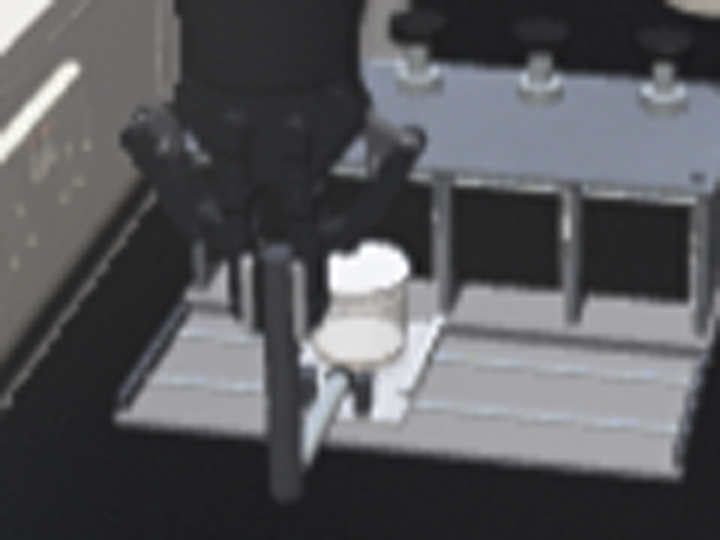

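View pics/t7.png

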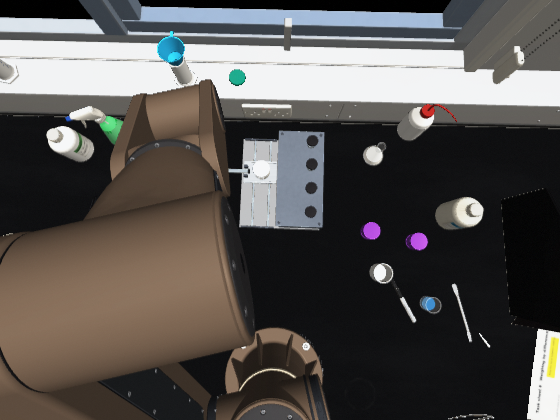

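```bash
python3 -c "
from h import *
a=read_camera('top')
cv2.imwrite('pics/t8.png',cv2.resize(a['pixels'][125:235,220:330,::-1],None,fx=5.4,fy=5.4,interpolation=cv2.INTER_CUBIC))
C=lambda q:((proj(a,q)-[220,125]+.5)*5.4).round()
for q in((599.5,51,66),(628,51,19),(570,51,19),(600,80,20),(598,-89,140)): print(q,C(q))
"
```

```text
(599.5, 51, 66) [227. 234.]
(628, 51, 19) [232. 204.]
(570, 51, 19) [229. 304.]
(600, 80, 20) [180. 250.]
(598, -89, 140) [497. 211.]
```

View pics/t8.png

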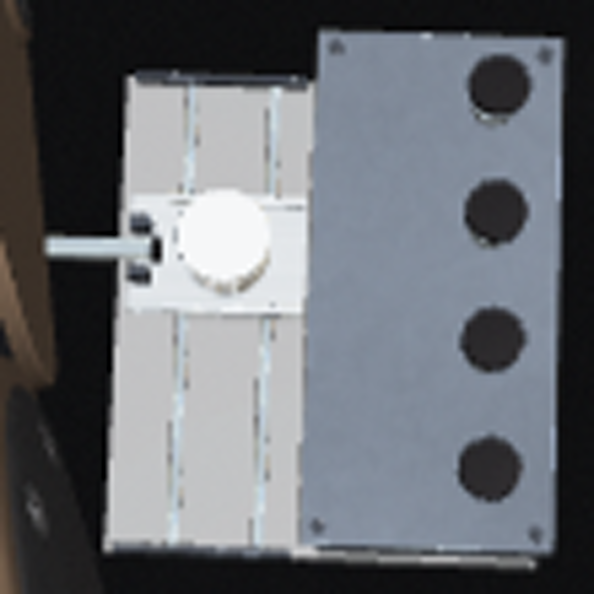

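Alignment agrees in both views: the jar is in line with pocket 2. Pushing now.

Call:
servo_tool([
  [[0.01,0,0],[0,0,0],5],
  [[0.015,0,0],[0,0,0],5],
  [[0.015,0,0],[0,0,0],5],
  [[0.015,0,0],[0,0,0],5],
  [[0.015,0,0],[0,0,0],5],
])

```text
time_s: 16.25
eef_pos: [599.9, 113.9, 100.1]
orientation: [-0.498, 0.497, -0.502, 0.502]
contact_force: [-1.1, 2.7, 9.9]
grip_width: 0.172
```

Call:
servo_tool([
  [[0.015,0,0],[0,0,0],5],
  [[0.015,0,0],[0,0,0],5],
  [[0.015,0,0],[0,0,0],5],
  [[0.015,0,0],[0,0,0],5],
  [[0.01,0,0],[0,0,0],5],
])

```text
time_s: 16.75
eef_pos: [599.3, 43.4, 100.1]
orientation: [-0.498, 0.497, -0.502, 0.503]
contact_force: [-0.5, 2.5, 11.4]
grip_width: 0.176
```

Call:
servo_tool([
  [[0.006,0,0],[0,0,0],5],
  [[0.005,0,0],[0,0,0],5],
  [[0.002,0,0],[0,0,0],5],
  [[0,0,0],[0,0,0],5],
])

```text
time_s: 17.15
eef_pos: [599.2, 30.8, 100.1]
orientation: [-0.498, 0.497, -0.502, 0.503]
contact_force: [-1.8, -0.4, 11.0]
grip_width: 0.172
```

Call:
servo_tool([
  [[0.001,0,0],[0,0,0],5],
  [[0.001,0,0],[0,0,0],5],
  [[0,0,0],[0,0,0],5],
])

```text
time_s: 17.45
eef_pos: [599.2, 30.0, 100.1]
orientation: [0.498, -0.497, 0.502, -0.502]
contact_force: [-1.0, 10.2, 11.2]
grip_width: 0.172
```

Reached the front stop (154 mm, 10 N). Pulling the rod back.

```bash
python3 -c "
from h import *
b=read_camera('side')
cv2.imwrite('pics/s9c.png',cv2.resize(b['pixels'][180:280,180:310,::-1],None,fx=6,fy=6,interpolation=cv2.INTER_CUBIC))
"
```

```text
(no output)
```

View pics/s9c.png

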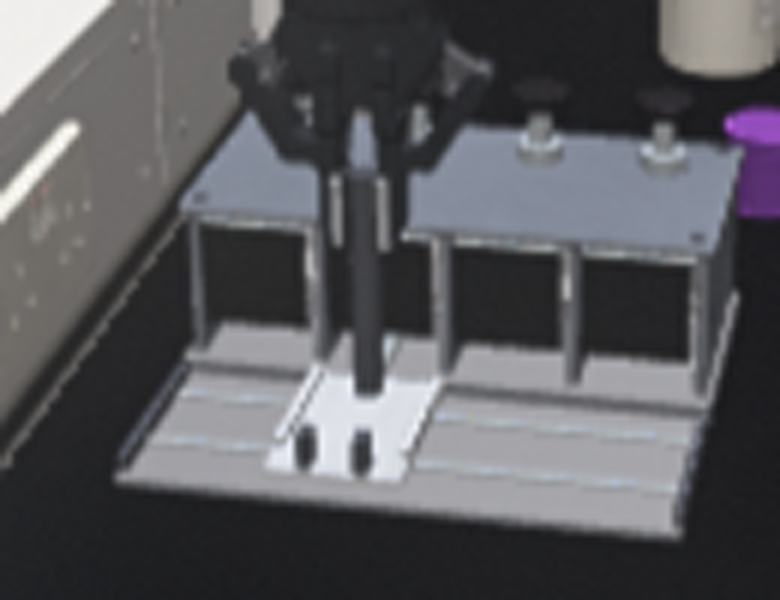

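Call:
servo_tool([
  [[-0.01,0,0],[0,0,0],5],
  [[-0.015,0,0],[0,0,0],5],
  [[-0.015,0,0],[0,0,0],5],
  [[-0.015,0,0],[0,0,0],5],
  [[-0.015,0,0],[0,0,0],5],
])

```text
time_s: 18.0
eef_pos: [599.9, 99.5, 100.1]
orientation: [-0.498, 0.498, -0.502, 0.503]
contact_force: [-0.3, -2.0, 10.2]
grip_width: 0.171
```

Call:
servo_tool([
  [[-0.015,0,0],[0,0,0],5],
  [[-0.015,0,0],[0,0,0],5],
  [[-0.015,0,0],[0,0,0],5],
  [[-0.015,0,0],[0,0,0],5],
  [[-0.015,0,0],[0,0,0],5],
])

```text
time_s: 18.5
eef_pos: [600.6, 174.5, 100.0]
orientation: [-0.498, 0.498, -0.502, 0.502]
contact_force: [1.1, -1.3, 9.2]
grip_width: 0.169
```

Call:
servo_tool([
  [[-0.006,0,0],[0,0,0],5],
  [[-0.004,0,0],[0,0,0],5],
  [[0,0,0],[0,0,0],5],
])

```text
time_s: 18.8
eef_pos: [600.6, 184.3, 100.0]
orientation: [-0.498, 0.498, -0.502, 0.502]
contact_force: [-1.3, -0.8, 10.1]
grip_width: 0.168
```

Call:
servo_tool([
  [[-0.001,0,0],[0,0,0],5],
  [[0,0,0],[0,0,0],5],
  [[0,0,0],[0,0,0],80],
  [[0,0,0],[0,0,0],80],
  [[0,0,0],[0,0,0],80],
])

```text
time_s: 19.3
eef_pos: [600.4, 185.1, 99.2]
orientation: [0.498, -0.498, 0.502, -0.502]
contact_force: [-0.3, -0.6, 0.8]
grip_width: 0.673
```

Call:
servo_tool([
  [[0,-0.02,0],[0,0,0],80],
  [[0,-0.04,0],[0,0,0],80],
  [[0,-0.04,0],[0,0,0],80],
  [[0,-0.04,0],[0,0,0],80],
  [[-0.04,0,-0.03],[0,0,0],80],
])

```text
time_s: 19.8
eef_pos: [576.1, 223.6, 244.7]
orientation: [-0.5, 0.494, -0.501, 0.505]
contact_force: [1.0, 2.4, -0.6]
grip_width: 0.796
```

Call:
servo_tool([
  [[-0.04,0,-0.03],[0,0,0],80],
  [[-0.04,0,-0.03],[0,0,0],80],
  [[-0.04,0,-0.02],[0,0,0],80],
  [[0,0,0],[0,0,0],80],
  [[0,0,0],[0,0,0],80],
])

```text
time_s: 20.3
eef_pos: [491.4, 346.8, 239.2]
orientation: [-0.498, 0.498, -0.502, 0.502]
contact_force: [0.1, -0.7, -0.1]
grip_width: 0.799
```

```bash
python3 -c "
from h import *
b=read_camera('side');a=read_camera('top')
cv2.imwrite('pics/s10c.png',cv2.resize(b['pixels'][170:290,180:330,::-1],None,fx=5,fy=5,interpolation=cv2.INTER_CUBIC))
cv2.imwrite('pics/t10.png',a['pixels'][:,:,::-1])
s=sensors.read_state();print(s['eef_pos'],s['contact_force'],s['time_s'])
"
```

```text
[492.38685811 345.40970567 239.1694399 ] [ 0.13394103 -0.69509882 -0.47745581] 20.4
```

View pics/s10c.png

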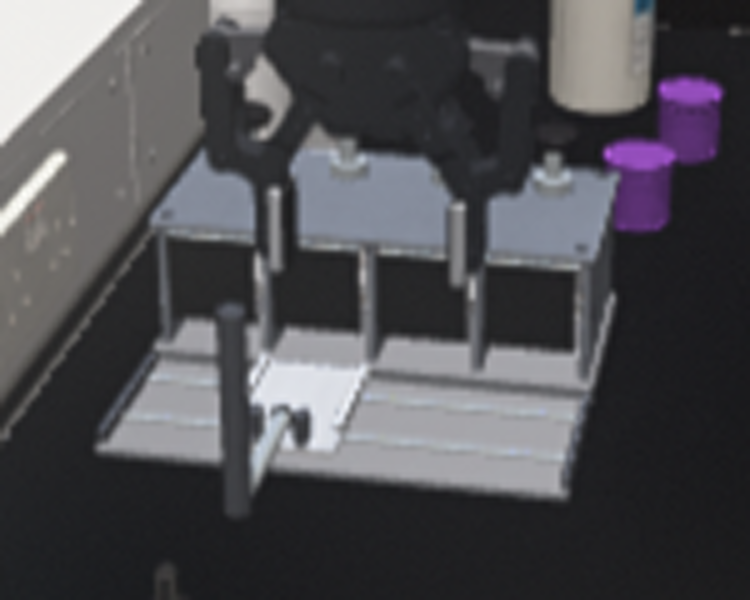

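View pics/t10.png

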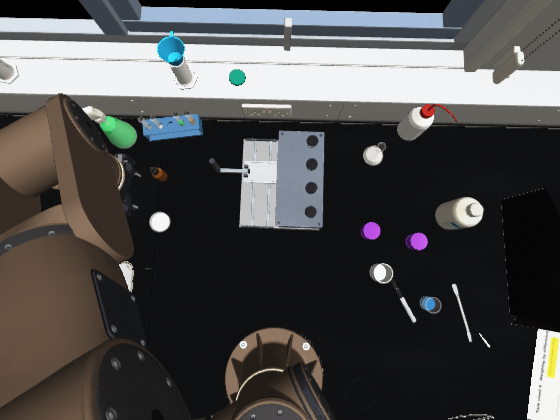

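```bash
python3 -c "
from cell import finish_job
print(finish_job())"
```

```text
the job is handed in; nothing more can be done
None
```

The loose white jar is in pocket 2, the third from the robot. I handed the job in at about 20 s; no verdict is reported.

- **Finding the pocket:** pins 0 and 1 stopped hard at about 12 mm (38 N and 28 N). Pin 2 went down 25 mm at about 3 N, so I did not press pin 3.
- **Storing the jar:** I stood the jar on the carriage between the lips and slid the carriage from about 0.192 to 0.132. I then pushed the rod in 154 mm until it met its stop at 10 N, pulled it back to where it started, and let go.
- **Last checks:** the pictures show the carriage empty, the rod fully back and the flap shut. The flask, dropper bottle and petri dish look unmoved, as does the beaker, and the gripper is clear of everything.
- **Not checked:** the jar cannot be seen inside the pocket. That it is home and upright follows from the rod's full stroke, not from sight, and I did not press pin 2 again to confirm it.

No check failed or disagreed.

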